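# Open the safety cap of the brush cleaner in its bench stand

### The job

Set the red-capped bottle of brush cleaner upright and fully down into the square pocket of the bench stand, which keeps it from turning. Then open its push-and-turn safety cap: press the cap down on the bottle, and while it is down turn it anticlockwise (seen from above) until it is free. Lift the cap straight up a few centimetres and finish while still holding it there, clear above the open bottle, ready to go back on; leave the black-capped bottle and everything else on the counter undisturbed.

Things in the scene. Friction and masses are not known exactly. Their poses are not given: they have to be found in the camera images.
- cleaner_bottle: Brush cleaner bottle: square, off-white, 52 x 52 mm, shoulder 88 mm high, then a round neck (tabs 38 mm across) to the mouth 124 mm above its base; 138 mm tall with the cap on. Label with an orange band on its x and -x faces. 0.25 to 0.46 kg, loose. Origin: centre of its base; z up, x and y square to its sides. It may be lifted and carried by its locked cap.
- red_cap: Red ribbed push-and-turn cap, white arrows on top, 47 mm across, 31 mm high, 42 g. Origin: centre of its open underside, z up. At the start locked on the bottle: origin 107 mm above the bottle's base, x axis along the bottle's x, 11 mm of bare neck below it. Three lugs inside it sit in notches of the neck; it neither lifts off nor turns (beyond about 4 degrees) unless pressed.
- liner (a joint): Spring liner inside the cap, m: 0 = cap locked and at rest, grows as the cap is pressed, 0.0085 = fully down, down to -0.003 = cap free or off. It gives from about 5 N and is fully down at about 11 N. The lugs pass the notches from 0.006 on (press fully); then the cap turns anticlockwise (positive about z) to a stop at about 87 degrees.
- mouth (a point): Centre of the bottle's mouth (top of the neck), 124 mm above its base, axes those of the bottle. With the cap turned 50 to 85 degrees on the bottle (aim for 70, beyond the bottle's own play in the stand) its lugs stand in the gaps between the neck's tabs and it lifts straight off.
- stand: Bench stand fixed to the counter: wooden block 88 x 88 mm, 38 mm high, on a dark steel flange 90 x 132 mm (long along y). In it a square pocket, 56 x 56 mm, 28 mm deep, sides along the stand's x and y, 5 mm chamfer at the mouth. The bottle fits in any quarter turn with 2 mm play each side; seated it can turn some 4 degrees. Origin: centre of the underside, on the counter.
- pocket (a point): Centre of the pocket's floor, 10 mm above the counter: the centre of the seated bottle's base comes here.
- other_bottle: A like bottle with a black cap and a blue band, 138 mm tall, origin at the centre of its base: leave alone.
- glass: Water glass, 63 mm across, 84 mm high, origin at its base, in the row of things at the back of the counter, where the hutch with its shelves (from about x = 0.7 m, some 0.3 m up) stands over it: leave alone.
- orange_jar: Glass jar with orange pigment, 53 mm across, 100 mm high, origin at its base: leave alone.
- teal_jar: Glass jar with teal pigment, 53 mm across, 100 mm high, origin at its base: leave alone.
- tin_cup: Pale tin cup, 65 mm across, 59 mm high, origin at its base: leave alone.
- dropper: Ink bottle with a pointed nozzle, 32 mm across, 115 mm high, origin at its base: leave alone.
- rubber: Eraser in a blue and white sleeve, 23 x 52 x 13 mm, near the front edge, origin at its underside: leave alone.
Not all that is in view belongs to the job. Leave any pink or yellow look-alike of the cleaner_bottle alone. Of the things shaped like the red_cap, the red one is meant.

How it is judged:
By the outcome, as a careful person would: the job done as asked, in the order asked, and still so for the second after the job is handed in, while the arm keeps its last pose, push and grip.
It also fails if it takes over 58 s, if anything falls off the work surface, if the arm or the gripper's body presses on something with over 40 N, if the wrist force passes 120 N, or if a joint passes its speed limit or range.

### The arm

A 6-joint arm with a two-finger parallel gripper is mounted at the origin on a cart in front of the work surface, level with it; the furniture and walls round the work are solid. World frame = base frame: x ahead of the robot, y to its left, z up, the work surface at z = 0. Lengths are in mm, angles in degrees, forces in N, time in s.
With the tool pointing down it reaches from about 250 to 775 mm from the base axis. Payload 8.9 kg.
Tool frame: the origin (TCP) lies midway between the tips of the shut fingers; the grasp point (between the pads) lies 19 mm behind it; z points along the fingers, y is the line along which they close (so a half turn about z gives the same grasp; the last joint's range is limited). The gripper opens to 85 mm and grips with 20 to 120 N. Pads are 22 mm wide; open, the fingers measure 114 mm over their backs; the gripper's body (76 mm by 85 mm) begins 54 mm behind the grasp point. The pads swing forward as they close: fully open they stand 13 mm farther back than shut.
Start: joints at [-78.742, 16.656, -8.789, 64.555, 0, 82.019], TCP at [173.002, -495.675, 231.305] pointing down, gripper open.
Joint ranges: [-144.48, 144.48], [-52.06, 99.96], [-74.48, 78.29], [-112.23, 115.85], [-86.99, 84.42], [-180, 180]. Speed limits (degrees/s): [127.2, 127.2, 159.86, 180, 180, 180].

### API

Orientations are given as a 3x3 rotation matrix whose columns are the frame's x, y, z axes.
In Python, from bench import robot gives the robot as it stands.
- The arm moves only by the tool jog_arm, never from a script. Its argument "moves" is a list of rows, each a list of 3 entries, a list of its own where there are three numbers: the closure, from 0 (fully open) to 1 (shut), then the shift along the world's x, y, z as a fraction of full scale, then the turn, a rotation vector about the world's x, y, z as a fraction of full scale. A call has 1 to 12 rows; each row shifts and turns the commanded pose from where the row before left it; what a row does not reach is not made up. Full scale, the value 1, is 0.5 m for a shift and 180 degrees for a turn. A row lasts 1/8 s, in which the tool goes at most 62.5 mm and 10.7 degrees, less where a joint would pass 70% of its speed; a pose out of reach is approached as far as the arm can. A call with a number of a shift or a turn outside -1 to 1 is refused whole. A call with a gripper value outside its range is refused whole. The fingers move at their own pace and stop on an object; "squeeze" is the grip in N (left out, the last holds). Time passes only in rows, so rows that do not move let the fingers close. It gives the time, the measured TCP pose, the force, the opening and the grip force at its end, in the units of the state.
- robot.get_obs(): the state, without advancing time (a new reading comes with each control period).
- robot.camera(name): name is "scene" or "top" or "wrist"; returns the picture (400x640x3 uint8, red, green, blue); there is no depth.
- robot.camera_params(name): a dict with "fx", "fy", "cx", "cy" (pixels), "R" (3x3) and "t" (3): a world point X has camera coordinates R X + t. Camera axes: x right, y down, z forward; pixel columns grow to the right and rows downward; lengths in mm; the calibration is good to about 2 mm. The wrist camera is an equidistant fisheye: a pixel r from the principal point sees the ray r / f radians off the axis. A picture is of the moment at which its call begins: read the wrist's pose just before it. camera_params takes no time and is no camera call; for the wrist camera it gives the pose at the moment of the call.
- robot.sign_off(): hands the job in; it is judged then, once.
The state is a dict: "time_s": time; "qpos": joint angles; "qd": joint speeds; "tau": joint torques, N m; "tcp_pos": TCP position; "eef_rot": TCP orientation; "contact_force": force on the tool from outside, world axes, zero at the start; "torque": the same for the moment, N m; "grip_width": finger opening in mm; "gripper_force": force on a finger pad.
Only numpy, scipy, OpenCV 4.12 (cv2) and the standard library are available. Lean on these libraries where they do the work, as an engineer would, in place of code of your own. Each camera call takes 0.05 s, during which the arm holds its last target. There are 200 camera calls.

## Working session

There is one attempt and no reset: what is moved stays moved. The work goes in short steps, Python scripts to look and compute and a tool call to move; the robot and the scene stay as the last step left them, time stands still between calls to the robot, and variables do not carry over. Pictures are saved under pics/ and viewed, at most 10 in all, crops included, and the job is handed in when it is done.

Besides the shell and the picture viewer there is one more tool, called after "Call:" by a JSON object that holds its "op" and its "data". jog_arm: Moves the arm, as the interface text tells. Shift numbers are shares of 0.5 m and turn numbers shares of 180 degrees, none past 1 either way. Its arguments: {"type":"object","properties":{"moves":{"type":"array"},"squeeze":{"type":"number"}},"required":["moves"]}

```bash
ls; mkdir -p pics
python3 - <<'E'
from bench import robot
import cv2
o=robot.get_obs();print(o)
for n in("scene","top"):
    im=robot.camera(n);cv2.imwrite(f"pics/{n}0.png",im[:,:,::-1]);print(n,robot.camera_params(n))
E
```

```text
pics
{'time_s': 0.0, 'qpos': array([-7.87414217e+01,  1.66901273e+01, -8.83145190e+00,  6.45560678e+01,
        1.44369935e-04,  8.20187215e+01]), 'qd': array([ 0.06437661, -0.0170605 ,  0.00333816, -0.00186302, -0.0377598 ,
        0.05657445]), 'tau': array([ 4.07211764e-04, -5.37149227e+01,  3.31370044e+01,  1.61834137e-02,
       -1.50149626e-04, -5.45714420e-05]), 'tcp_pos': array([ 172.91503335, -495.22667343,  230.71895835]), 'eef_rot': array([[ 9.44147397e-01,  3.29523328e-01, -2.62113065e-04],
       [ 3.29523377e-01, -9.44146480e-01,  1.32960705e-03],
       [ 1.90663412e-04, -1.34171742e-03, -9.99999082e-01]]), 'contact_force': array([0.00355049, 0.73981636, 0.58956649]), 'torque': array([0.05481158, 0.04902088, 0.04164096]), 'gripper_force': 0.0, 'grip_width': 85.41737699455919}
scene {'fx': 464.8025163315897, 'fy': 464.8025163315897, 'cx': 323.45315607958605, 'cy': 208.435976314059, 'R': array([[-0.82644727, -0.56289502,  0.01158062],
       [-0.40541405,  0.58070787, -0.70598712],
       [ 0.39067168, -0.58815607, -0.70812998]]), 't': array([ 374.58326303,  360.20185185, 1063.9437594 ])}
top {'fx': 387.9801289471223, 'fy': 387.9801289471223, 'cx': 317.8791197305537, 'cy': 199.34629562857035, 'R': array([[ 0.0183277 , -0.99953793, -0.0242493 ],
       [-0.99709128, -0.01647752, -0.07441418],
       [ 0.07398023,  0.0255426 , -0.99693255]]), 't': array([-97.68836621, 518.11377992, 960.15054743])}
```

View pics/scene0.png

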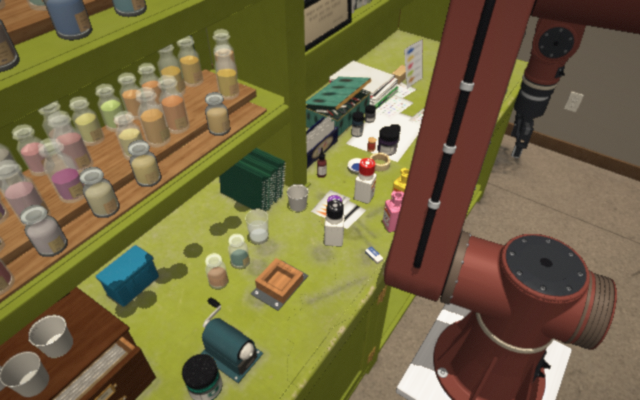

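View pics/top0.png

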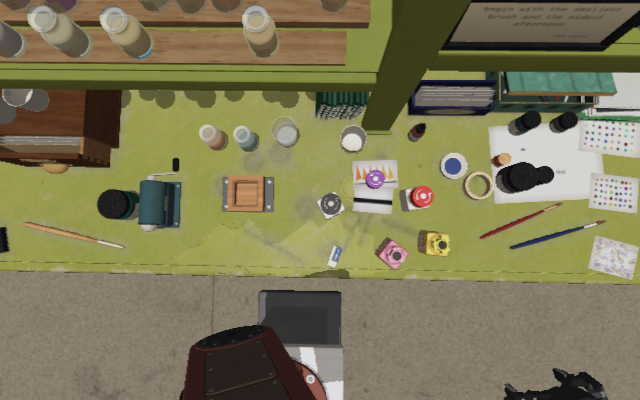

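The scene view shows the red cap at (367,166) on a white bottle, with the stand at (279,282). In the top view they are at (422,197) and (247,194). The other candidates in the top view are a black cap at (331,205), a purple loose cap at (375,180), a pink bottle at (392,253) and a yellow bottle at (435,243). Only (422,197) is red on an off-white bottle. I'll measure it and confirm with a crop.

```bash
cat > h.py <<'E'
import numpy as np,cv2
from bench import robot
def ray(p,u,v):
    d=np.array([(u-p['cx'])/p['fx'],(v-p['cy'])/p['fy'],1.]); R=p['R']; return -R.T@p['t'],R.T@d
def fray(p,u,v):
    a=np.array([u-p['cx'],v-p['cy']]);r=np.hypot(*a);th=r/p['fx'];s=np.sin(th)/max(r,1e-9)
    return -p['R'].T@p['t'],p['R'].T@np.array([a[0]*s,a[1]*s,np.cos(th)])
def onz(cd,z): c,d=cd; return c+d*(z-c[2])/d[2]
def proj(p,X): x=p['R']@np.array(X)+p['t']; return p['fx']*x[0]/x[2]+p['cx'],p['fy']*x[1]/x[2]+p['cy']
def redmask(im):
    h=cv2.cvtColor(im,cv2.COLOR_RGB2HSV); return (((h[...,0]<6)|(h[...,0]>174))&(h[...,1]>170)&(h[...,2]>110)).astype(np.uint8)
E
python3 - <<'E'
from h import *
T=cv2.imread("pics/top0.png");S=cv2.imread("pics/scene0.png")
for n,I,w in(("top",T,(400,175,50,45)),("scene",S,(350,150,40,40))):
    x,y,W,H=w;m=redmask(I[y:y+H,x:x+W,::-1]);v,u=np.nonzero(m)
    p=robot.camera_params(n);print(n,m.sum(),u.min()+x,u.max()+x,v.min()+y,v.max()+y,onz(ray(p,u.mean()+x,v.mean()+y),130))
p=robot.camera_params("top")
# stand wood: block z=38
x,y,W,H=215,165,70,60
h=cv2.cvtColor(T[y:y+H,x:x+W],cv2.COLOR_BGR2HSV);m=((h[...,0]>4)&(h[...,0]<20)&(h[...,1]>90)).astype(np.uint8)
c=max(cv2.findContours(m,0,2)[0],key=cv2.contourArea);r=cv2.minAreaRect(c);b=cv2.boxPoints(r)+[x,y];print(r)
print([onz(ray(p,*q),38)[:2].round(1) for q in b])
a=cv2.resize(T[165:225,390:470],(400,300),interpolation=2);b=cv2.resize(T[165:225,210:290],(400,300),interpolation=2);c=cv2.resize(S[145:205,330:410],(400,300),interpolation=2);d=cv2.resize(S[255:315,240:320],(400,300),interpolation=2)
cv2.imwrite("pics/c1.png",np.vstack([np.hstack([a,b]),np.hstack([c,d])]))
E
```

```text
top 16 412 428 188 205 [ 520.9184545  -307.16386837  130.        ]
scene 142 360 374 159 174 [ 511.28062813 -307.1342463   130.        ]
((30.5, 28.5), (35.0, 37.0), 90.0)
[array([572.9, 138.7]), array([574.3,  46.1]), array([487.2,  43.6]), array([485.6, 135.6])]
```

View pics/c1.png

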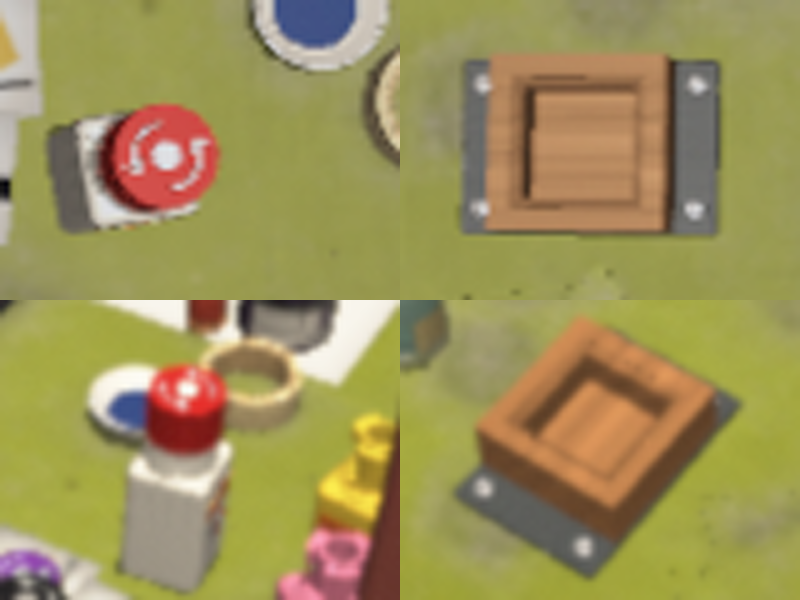

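The crop confirms it: the red cap with white arrows on the off-white square bottle stands upright, yawed about +10°. The stand is empty and its sides lie along the world axes. I'll triangulate and then move.

Run:
```python
from h import *
t=robot.camera_params("top");s=robot.camera_params("scene")
def tri(a,b):
    A=np.zeros((3,3));y=np.zeros(3)
    for c,d in(a,b):
        d=d/np.linalg.norm(d);P=np.eye(3)-np.outer(d,d);A+=P;y+=P@c
    return np.linalg.solve(A,y)
print("cap",onz(ray(t,422.2,196.2),138),onz(ray(s,367.4,162.6),138),tri(ray(t,422.2,196.2),ray(s,367.4,162.6)))
for c in((488,53),(670,53),(670,232),(488,232)):print(onz(ray(t,210+(c[0]-400)/5,165+c[1]/5),38).round(1))
for c in((585,317),(715,392),(613,505),(477,425)):print(onz(ray(s,240+(c[0]-400)/5,255+(c[1]-300)/5),38).round(1))
# bottle corner edges at z=88 top
for c in((85,230),(200,208)):print(onz(ray(t,390+c[0]/5,165+c[1]/5),44).round(1))
w=robot.camera_params("wrist");o=robot.get_obs();print(w, (o['eef_rot'].T@(-w['R'].T@w['t']-o['tcp_pos'])).round(1))
```

```text
cap [ 521.56752691 -320.96985709  138.        ] [ 518.52920607 -321.05172554  138.        ] [ 520.51746301 -321.99545983  136.49412788]
[574.  137.3  38. ]
[575.3  46.1  38. ]
[486.2  43.5  38. ]
[484.6 134.1  38. ]
[568.3  50.2  38. ]
[482.8  50.8  38. ]
[483.5 135.4  38. ]
[569.8 136.4  38. ]
[ 492.9 -306.9   44. ]
[ 504.6 -362.6   44. ]
{'fx': 309.70691628693146, 'fy': 309.70691628693146, 'cx': 315.51414690276494, 'cy': 199.72299006566877, 'R': array([[ 3.28835935e-01, -9.44386959e-01, -4.46052375e-04],
       [-8.98034290e-01, -3.12842003e-01,  3.09296451e-01],
       [-2.92235079e-01, -1.01307217e-01, -9.50965565e-01]]), 't': array([-524.51301585,  -39.87967923,  381.04786909])} [  79.5   -0.  -143.6]
```

Call:
{"op": "jog_arm", "data": {"moves": [[0,[0.0694,0.0349,0.002],[0,0,0.046]],[0,[0.0694,0.0349,0.002],[0,0,0.046]],[0,[0.0694,0.0349,0.002],[0,0,0.046]],[0,[0.0694,0.0349,0.002],[0,0,0.046]],[0,[0.0694,0.0349,0.002],[0,0,0.046]],[0,[0.0694,0.0349,0.002],[0,0,0.046]],[0,[0.0694,0.0349,0.002],[0,0,0.046]],[0,[0.0694,0.0349,0.002],[0,0,0.046]],[0,[0.0694,0.0349,0.002],[0,0,0.046]],[0,[0.0694,0.0349,0.002],[0,0,0.046]],[0,[0,0,0],[0,0,0]],[0,[0,0,0],[0,0,0]]]}}

```text
time_s: 1.6
tcp_pos: [519.5, -321.1, 240.8]
eef_rot: [[-0.208, 0.978, -0.001], [0.978, 0.208, 0.0], [0.001, -0.001, -1.0]]
contact_force: [-1.3, -0.1, -0.1]
grip_width: 85.6
gripper_force: 0.0
```

Run:
```python
from h import *
o=robot.get_obs();p=robot.camera_params("wrist");im=robot.camera("wrist");cv2.imwrite("pics/w1.png",im[:,:,::-1])
m=redmask(im);n,l,s,c=cv2.connectedComponentsWithStats(m);k=1+np.argmax(s[1:,4]);print(s[k],c[k],onz(fray(p,*c[k]),138))
R=o['eef_rot'];print(o['tcp_pos'],np.degrees(np.arctan2(R[1,0],R[0,0])),R[:,2],o['qpos'].round(1),o['time_s'])
```

```text
[297 175  47  46 821] [324.00609013 193.29963459] [ 525.42658253 -315.05477446  138.        ]
[ 519.47433594 -321.12806182  240.84839855] 101.9769071784667 [-1.03306030e-03  4.22185064e-04 -9.99999377e-01] [-38.6  26.    6.6  70.6  -0.   39.5] 1.6
```

View pics/w1.png

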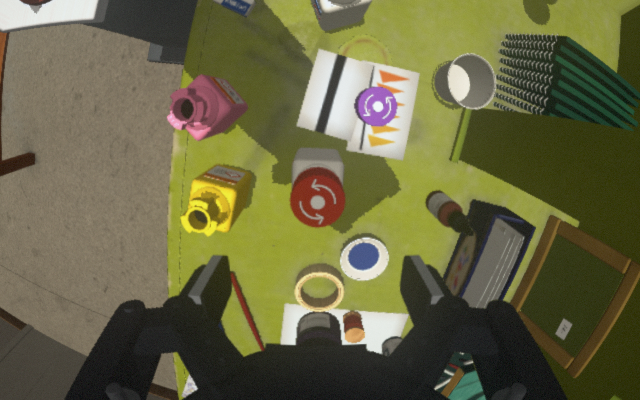

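The wrist view shows the red cap's top at (317,202), with the bottle's shoulder edge nearly level at (293,150) to (343,152), so the tool is aligned with the bottle. Next I'll check the centre at z=138.

Run:
```python
from h import *
p=robot.camera_params("wrist");print(onz(fray(p,317.5,202.3),138))
im=cv2.imread("pics/w1.png")
m=redmask(im[...,::-1])
m=cv2.morphologyEx(m,3,np.ones((9,9)));v,u=np.nonzero(m);print(u.min(),u.max(),v.min(),v.max())
for a in((293,150),(343,152)):print(onz(fray(p,*a),88))
cv2.imwrite("pics/w1c.png",cv2.resize(im[130:240,260:380],(720,660)[:2],interpolation=2)[:600])
```

```text
[ 521.55278559 -324.27428464  138.        ]
233 343 175 349
[ 491.03630651 -293.33872806   88.        ]
[ 538.80065529 -285.23651619   88.        ]
```

View pics/w1c.png

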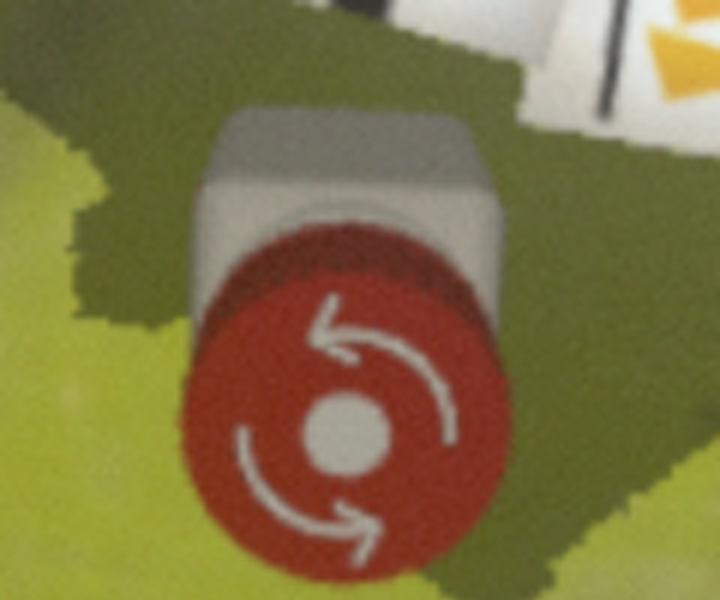

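The crop shows the cap's white dot at its centre, image (317.7,202.3), which puts it at about (521,-323). The bottle's sides are parallel to the tool within 1°. Descending to grip.

Call:
{"op": "jog_arm", "data": {"moves": [[0,[0.003,-0.004,-0.05],[0,0,0]],[0,[0,0,-0.05],[0,0,0]],[0,[0,0,-0.05],[0,0,0]],[0,[0,0,-0.05],[0,0,0]],[0,[0,0,-0.04],[0,0,0]],[0,[0,0,-0.032],[0,0,0]],[0,[0,0,0],[0,0,0]],[0.6,[0,0,0],[0,0,0]],[1,[0,0,0],[0,0,0]],[1,[0,0,0],[0,0,0]],[1,[0,0,0],[0,0,0]],[1,[0,0,0],[0,0,0]]], "squeeze": 80}}

```text
time_s: 3.15
tcp_pos: [521.7, -323.5, 105.8]
eef_rot: [[-0.208, 0.978, 0.001], [0.978, 0.208, -0.001], [-0.001, 0.0, -1.0]]
contact_force: [-2.1, -0.8, 4.1]
grip_width: 45.4
gripper_force: 80.7
```

Call:
{"op": "jog_arm", "data": {"moves": [[1,[0,0,0.02],[0,0,0]],[1,[0,0,0.04],[0,0,0]],[1,[0,0,0.06],[0,0,0]],[1,[0,0,0.07],[0,0,0]],[1,[0,0,0.07],[0,0,0]],[1,[0,0,0.06],[0,0,0]],[1,[0,0,0.04],[0,0,0]],[1,[0,0,0.02],[0,0,0]],[1,[0,0,0],[0,0,0]]]}}

```text
time_s: 4.28
tcp_pos: [521.6, -323.1, 295.3]
eef_rot: [[-0.209, 0.978, 0.0], [0.978, 0.209, 0.0], [0.0, 0.0, -1.0]]
contact_force: [-0.3, 0.4, -4.6]
grip_width: 44.9
gripper_force: 83.6
```

Call:
{"op": "jog_arm", "data": {"moves": [[1,[0,0.034,0],[0,0,0]],[1,[0.001,0.06,0],[0,0,-0.006]],[1,[0.001,0.08,0],[0,0,-0.006]],[1,[0.001,0.08,0],[0,0,-0.006]],[1,[0.002,0.08,0],[0,0,-0.006]],[1,[0.002,0.08,0],[0,0,-0.006]],[1,[0.002,0.08,0],[0,0,-0.006]],[1,[0.001,0.08,0],[0,0,-0.006]],[1,[0.001,0.08,0],[0,0,-0.006]],[1,[0.001,0.08,0],[0,0,-0.006]],[1,[0.001,0.06,0],[0,0,-0.006]],[1,[0,0.034,0],[0,0,-0.006]]]}}

```text
time_s: 5.78
tcp_pos: [526.7, 93.2, 294.4]
eef_rot: [[-0.004, 1.0, -0.002], [1.0, 0.004, 0.001], [0.001, -0.002, -1.0]]
contact_force: [-0.4, -0.4, -3.7]
grip_width: 45.1
gripper_force: 83.5
```

Call:
{"op": "jog_arm", "data": {"moves": [[1,[0,0,-0.04],[0,0,0]],[1,[0,0,-0.06],[0,0,0]],[1,[0,0,-0.04],[0,0,0]],[1,[0,0,0],[0,0,0]],[1,[0,0,0],[0,0,0]]]}}

```text
time_s: 6.4
tcp_pos: [527.9, 91.2, 225.9]
eef_rot: [[-0.003, 1.0, 0.0], [1.0, 0.003, 0.0], [0.0, 0.0, -1.0]]
contact_force: [-0.0, -0.5, -4.8]
grip_width: 44.7
gripper_force: 83.4
```

Run:
```python
from h import *
o=robot.get_obs()
for n in("wrist","scene","top"):
    im=robot.camera(n);cv2.imwrite(f"pics/{n}2.png",im[:,:,::-1])
R=o['eef_rot'];print(o['tcp_pos'],np.degrees(np.arctan2(R[1,0],R[0,0])),o['qpos'].round(1),o['time_s'],o['contact_force'],o['torque'])
S=cv2.imread("pics/scene2.png");T=cv2.imread("pics/top2.png");W=cv2.imread("pics/wrist2.png")
cv2.imwrite("pics/c2.png",np.vstack([np.hstack([cv2.resize(S[190:310,220:340],(400,400)),cv2.resize(T[140:240,190:290],(400,400))]),cv2.resize(W,(320,200)).repeat(1,0) if 0 else np.hstack([cv2.resize(W,(320,200)),cv2.resize(W[180:305,220:420],(320,200)),np.zeros((200,160,3),np.uint8)])]))
```

```text
[527.92843373  91.17562557 225.85814065] 90.17675588584785 [ 2.  18.  -7.8 64.2  0.  91.8] 6.4 [-0.02195773 -0.46001934 -4.75483577] [ 0.02575984 -0.04504954 -0.04835505]
```

View pics/c2.png

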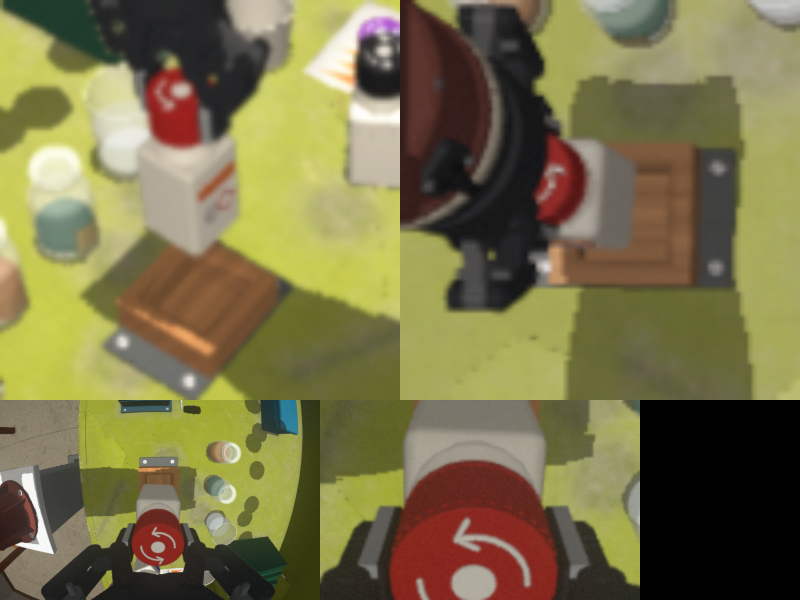

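View pics/wrist2.png

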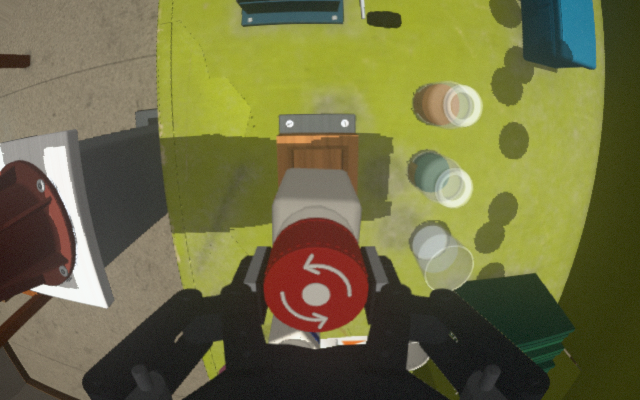

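The wrist view shows the bottle's base edge at row ~170 (columns ~281–354), just in front of the wood block (columns ~279–356, +y edge at row ~135). Measuring the offset between the two.

Run:
```python
from h import *
p=robot.camera_params("wrist");W=cv2.imread("pics/wrist2.png");h=cv2.cvtColor(W,cv2.COLOR_BGR2HSV)
wood=(h[...,0]<17)&(h[...,1]>110)
for v in(142,148,154,160):
    u=np.nonzero(wood[v,265:370])[0]+265;print("wood",v,u.min(),u.max(),onz(fray(p,u.min()-.5,v),38)[:2].round(1),onz(fray(p,u.max()+.5,v),38)[:2].round(1))
print("col317",[(v,*h[v,317]) for v in range(126,180,1) if 1][::2])
bot=(h[...,1]<60)&(h[...,2]>80)
for v in(174,178,182):
    u=np.nonzero(bot[v,265:370])[0]+265;print("bot",v,u.min(),u.max())
for u,v in((279,136),(356,136),(317,133),(317,136),(317,114)):print(u,v,onz(fray(p,u,v),38)[:2].round(1),onz(fray(p,u,v),6)[:2].round(1))
for u,v in((281,170),(354,170),(317,169)):print(u,v,onz(fray(p,u,v),120)[:2].round(1))
cv2.imwrite("pics/w2c.png",cv2.resize(W[105:195,265:370],(700,600),interpolation=2))
```

```text
wood 142 277 356 [486.6 127.7] [573.  127.9]
wood 148 278 356 [487.6 121.1] [573.2 121.3]
wood 154 278 356 [487.4 114.5] [573.4 114.7]
wood 160 279 356 [488.4 107.8] [573.6 108. ]
col317 [(126, np.uint8(40), np.uint8(13), np.uint8(120)), (128, np.uint8(39), np.uint8(21), np.uint8(123)), (130, np.uint8(45), np.uint8(17), np.uint8(121)), (132, np.uint8(22), np.uint8(51), np.uint8(109)), (134, np.uint8(15), np.uint8(140), np.uint8(120)), (136, np.uint8(15), np.uint8(154), np.uint8(204)), (138, np.uint8(14), np.uint8(151), np.uint8(208)), (140, np.uint8(15), np.uint8(140), np.uint8(126)), (142, np.uint8(16), np.uint8(145), np.uint8(118)), (144, np.uint8(15), np.uint8(142), np.uint8(115)), (146, np.uint8(16), np.uint8(132), np.uint8(104)), (148, np.uint8(18), np.uint8(143), np.uint8(100)), (150, np.uint8(15), np.uint8(144), np.uint8(122)), (152, np.uint8(15), np.uint8(151), np.uint8(125)), (154, np.uint8(15), np.uint8(139), np.uint8(128)), (156, np.uint8(15), np.uint8(148), np.uint8(126)), (158, np.uint8(16), np.uint8(143), np.uint8(127)), (160, np.uint8(15), np.uint8(148), np.uint8(126)), (162, np.uint8(15), np.uint8(140), np.uint8(124)), (164, np.uint8(16), np.uint8(145), np.uint8(125)), (166, np.uint8(15), np.uint8(147), np.uint8(125)), (168, np.uint8(15), np.uint8(101), np.uint8(124)), (170, np.uint8(23), np.uint8(38), np.uint8(120)), (172, np.uint8(19), np.uint8(35), np.uint8(123)), (174, np.uint8(24), np.uint8(32), np.uint8(119)), (176, np.uint8(20), np.uint8(32), np.uint8(121)), (178, np.uint8(19), np.uint8(33), np.uint8(122))]
bot 174 285 346
bot 178 283 348
bot 182 282 349
279 136 [489.5 134.2] [485.8 130.7]
356 136 [572.3 134.4] [576.6 131. ]
317 133 [530.3 137.2] [530.5 134. ]
317 136 [530.3 133.9] [530.5 130.4]
317 114 [530.3 157.7] [530.5 156.4]
281 170 [500.1 114.8]
354 170 [560.6 114.9]
317 169 [529.9 115.6]
```

View pics/w2c.png

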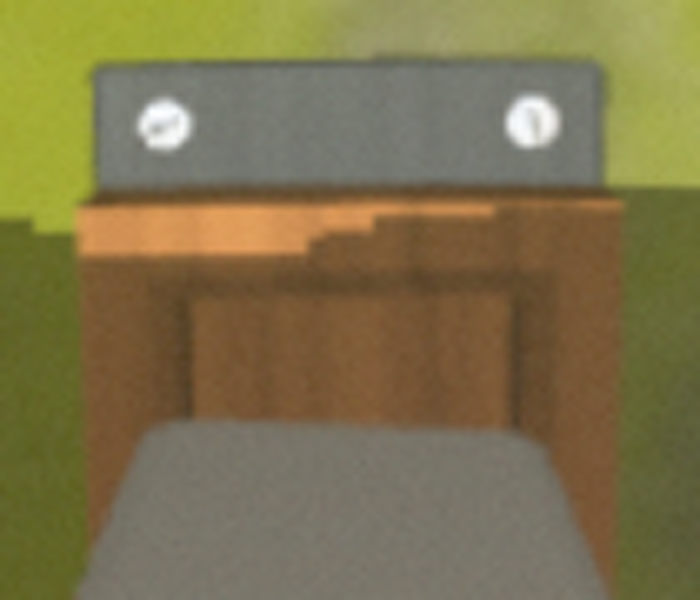

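The stand is parallel to the tool. Its centre is at about (531,90.5) and the bottle's at about (529.6,90.5), so I'll shift x by +1 mm, which the chamfer tolerates, and lower.

Call:
{"op": "jog_arm", "data": {"moves": [[1,[0.002,0,-0.03],[0,0,0]],[1,[0,0,-0.05],[0,0,0]],[1,[0,0,-0.05],[0,0,0]],[1,[0,0,-0.03],[0,0,0]],[1,[0,0,-0.01],[0,0,0]],[1,[0,0,-0.01],[0,0,0]],[1,[0,0,-0.01],[0,0,0]],[1,[0,0,0],[0,0,0]]]}}

```text
time_s: 7.55
tcp_pos: [529.1, 90.8, 130.2]
eef_rot: [[-0.003, 1.0, 0.0], [1.0, 0.003, -0.0], [-0.0, 0.0, -1.0]]
contact_force: [1.4, 1.1, -3.8]
grip_width: 45.4
gripper_force: 83.5
```

Call:
{"op": "jog_arm", "data": {"moves": [[1,[0,0,-0.01],[0,0,0]],[1,[0,0,-0.01],[0,0,0]],[1,[0,0,-0.006],[0,0,0]],[1,[0,0,-0.003],[0,0,0]],[1,[0,0,0],[0,0,0]]]}}

```text
time_s: 8.18
tcp_pos: [529.3, 90.8, 116.3]
eef_rot: [[-0.003, 1.0, 0.001], [1.0, 0.003, -0.0], [-0.0, 0.001, -1.0]]
contact_force: [-0.9, -0.1, 5.8]
grip_width: 45.3
gripper_force: 84.3
```

Call:
{"op": "jog_arm", "data": {"moves": [[1,[0,0,-0.006],[0,0,0]],[1,[0,0,-0.006],[0,0,0]],[1,[0,0,-0.005],[0,0,0]],[1,[0,0,0],[0,0,0]]], "squeeze": 100}}

```text
time_s: 8.68
tcp_pos: [529.4, 90.9, 108.3]
eef_rot: [[-0.003, 1.0, 0.001], [1.0, 0.003, 0.0], [0.0, 0.001, -1.0]]
contact_force: [-3.1, -0.6, 10.7]
grip_width: 45.0
gripper_force: 102.2
```

Call:
{"op": "jog_arm", "data": {"moves": [[1,[0,0,-0.003],[0,0,0]],[1,[0,0,-0.001],[0,0,0]],[1,[0,0,0],[0,0,0]]]}}

```text
time_s: 9.05
tcp_pos: [530.1, 90.9, 108.0]
eef_rot: [[-0.003, 1.0, 0.003], [1.0, 0.003, -0.0], [-0.0, 0.003, -1.0]]
contact_force: [-7.1, 0.2, 27.1]
grip_width: 44.8
gripper_force: 103.9
```

The cap bottomed after about 8 mm, with 27 N of push. Now turning it anticlockwise by 74°, allowing 4° for the bottle's play.

Call:
{"op": "jog_arm", "data": {"moves": [[1,[0,0,0],[0,0,0.03]],[1,[0,0,0],[0,0,0.04]],[1,[0,0,0],[0,0,0.04]],[1,[0,0,0],[0,0,0.04]],[1,[0,0,0],[0,0,0.04]],[1,[0,0,0],[0,0,0.04]],[1,[0,0,0],[0,0,0.04]],[1,[0,0,0],[0,0,0.04]],[1,[0,0,0],[0,0,0.04]],[1,[0,0,0],[0,0,0.04]],[1,[0,0,0],[0,0,0.02]],[1,[0,0,0],[0,0,0]]]}}

```text
time_s: 10.55
tcp_pos: [531.4, 91.3, 108.0]
eef_rot: [[-0.961, 0.275, 0.006], [0.275, 0.961, 0.001], [-0.005, 0.002, -1.0]]
contact_force: [-1.5, 1.5, 21.9]
grip_width: 44.8
gripper_force: 103.1
```

Run:
```python
from h import *
o=robot.get_obs()
R=o['eef_rot'];print(np.degrees(np.arctan2(R[1,0],R[0,0])),o['qpos'].round(1),o['torque'])
im=robot.camera("wrist");cv2.imwrite("pics/w3.png",cv2.resize(im[100:400,120:520,::-1],(800,600)))
```

```text
164.02619114164636 [  2.   23.7 -18.3  47.7   0.   17.9] [0.2897752  0.37980144 0.12386235]
```

View pics/w3.png

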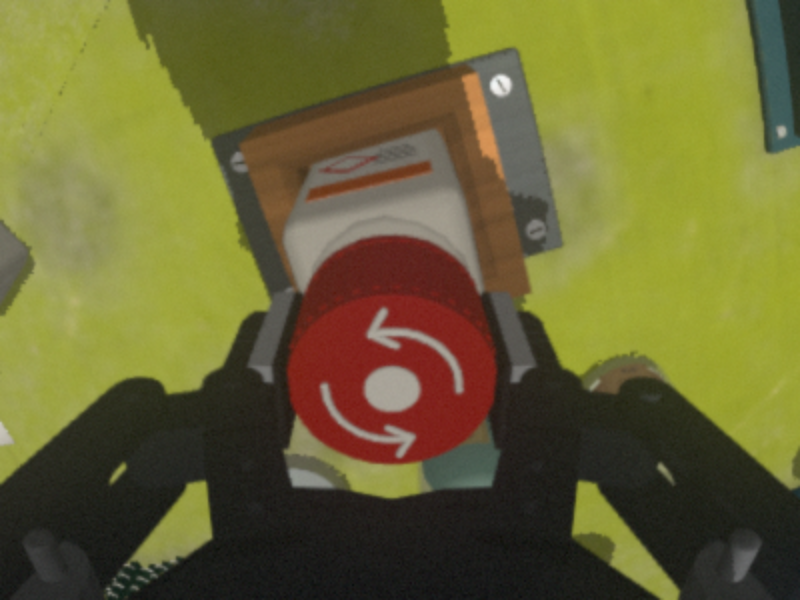

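The arrows turned with the gripper while the bottle stayed square in the stand, so the cap has turned about 72° on the bottle. Lifting gently.

Call:
{"op": "jog_arm", "data": {"moves": [[1,[0,0,0.006],[0,0,0]],[1,[0,0,0.006],[0,0,0]],[1,[0,0,0.008],[0,0,0]],[1,[0,0,0.01],[0,0,0]],[1,[0,0,0.01],[0,0,0]],[1,[0,0,0],[0,0,0]]]}}

```text
time_s: 11.35
tcp_pos: [528.8, 90.8, 125.4]
eef_rot: [[-0.961, 0.276, -0.0], [0.276, 0.961, -0.0], [0.0, -0.0, -1.0]]
contact_force: [-0.1, -0.5, -0.7]
grip_width: 45.0
gripper_force: 101.8
```

Only 0.7 N, about the cap's own weight, so the cap is free. Lifting on.

Call:
{"op": "jog_arm", "data": {"moves": [[1,[0,0,0.01],[0,0,0]],[1,[0,0,0.02],[0,0,0]],[1,[0,0,0.02],[0,0,0]],[1,[0,0,0.015],[0,0,0]],[1,[0,0,0.007],[0,0,0]],[1,[0,0,0],[0,0,0]],[1,[0,0,0],[0,0,0]]]}}

```text
time_s: 12.22
tcp_pos: [528.8, 90.8, 161.0]
eef_rot: [[-0.961, 0.276, -0.001], [0.276, 0.961, -0.0], [0.0, -0.0, -1.0]]
contact_force: [-0.1, 0.9, 0.0]
grip_width: 45.1
gripper_force: 101.8
```

Run:
```python
from h import *
o=robot.get_obs();print(o['contact_force'],o['tcp_pos'])
w=robot.camera("wrist");s=robot.camera("scene")
cv2.imwrite("pics/f.png",np.hstack([cv2.resize(w[100:400,170:470,::-1],(400,400)),cv2.resize(s[180:330,200:350,::-1],(400,400))]))
```

```text
[-0.09983856  0.88492298  0.04741353] [528.78454481  90.79355659 161.01813442]
```

View pics/f.png

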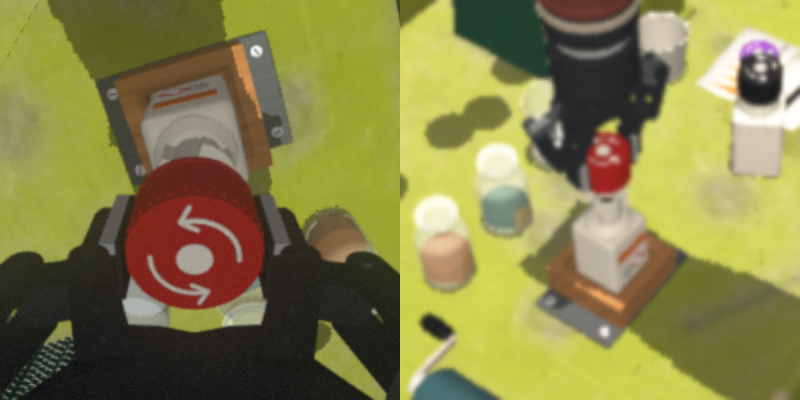

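The bottle is seated in the stand with its neck open, and the red cap is held about 28 mm above the mouth. The other things in view look undisturbed. Handing in.

```bash
python3 -c "
from bench import robot
print(robot.sign_off())"
```

```text
the job is handed in; nothing more can be done
None
```

The job is handed in at about 12 s: the cleaner bottle is seated in the stand, its red cap was pressed, turned about 72° and lifted off, and it's held about 28 mm above the open mouth; nothing else looked disturbed in the last views.

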